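Shut the draft shield, tare the balance and print the tare slip

TASK

An empty dish is on the balance pan. Gently push the glass cover of the draft shield fully shut by its yellow grip, then tap the red tare key, then the blue print key on the balance, and last the green paper-feed key on the strip printer beside it. Tap each key lightly until it gives and let it spring back; use only the fingertips and grip nothing, press none of the grey keys and leave everything else where it stands.

Things in the scene. Friction and masses are not known exactly. Their poses are not given: they have to be found in the camera images.
- balance: Precision balance, dark housing 200 wide (y) x 260 deep (x) mm, fixed. Origin: centre of underside, x = -125 to +135 mm. x runs from its keys to its back, y to its left, z up. Sloping front console, 49 mm high at x = -125, 61 mm at x = -40, with four keys in a row at x = -100: grey power (y = 69), grey mode (23), blue print (-23), red tare (-69). Behind: display, glass draft shield.
- pan (a point): Centre of the top of the round steel pan, 116 mm across, 75 mm above the bench, axes as the balance. Around it stands the fixed square draft shield of 3 mm glass: 85 mm to the front, 86 mm to the back (amber pane), 88 mm to each side, 61 to 157 mm above the bench.
- cover (a joint): Sliding glass cover on the shield, 172 (x) x 156 (y) x 4 mm, upper face 157 mm above the bench. Value: m open; 0 = fully shut, at a soft stop (0.3 mm per N). Starts 0.045 to 0.085 open, slid to the back (balance +x); pushing it in balance -x, towards the keys, shuts it. Slides at about 1.2 N, stays where left, cannot be lifted. Pushing at over 25 N is too hard.
- cover_grip (a point): Centre of the top face of the yellow upright grip on the cover: 14 mm (x) x 50 mm (y), 24 mm tall above the glass (top 181 mm above the bench). It moves with the cover, at balance x = -15 mm plus the cover's value, y = 0. Axes parallel to the balance's. Behind the grip (+x) the flat glass runs on for 140 mm.
- key_tare (a joint): Red tare key, right-hand end of the row on the balance. Value 0 at rest, 0.006 m fully down, moving square to its panel; gives from 2 N, 4 N at 2.5 mm, 7 N fully down (cushioned stop), springs back; counts as pressed beyond 2.5 mm; over 25 N is too hard.
- key_tare_top (a point): Centre of the top face of the red tare key, 24 (along the slope) x 26 (y) mm, 8 mm proud of the console; about 60 mm above the bench. Its z axis is square to the face, which leans 8 degrees towards the front (-x) of the balance. Key pitch 46 mm.
- key_print (a joint): Blue print key on the balance, next to the tare key. Value 0 at rest, 0.006 m fully down, moving square to its panel; gives from 2 N, 4 N at 2.5 mm, 7 N fully down (cushioned stop), springs back; counts as pressed beyond 2.5 mm; over 25 N is too hard.
- key_print_top (a point): Centre of the top face of the blue print key; size, height and axes as for the tare key.
- key_mode (a joint): Grey mode key on the balance, to be left alone. Value 0 at rest, 0.006 m fully down, moving square to its panel; gives from 2 N, 4 N at 2.5 mm, 7 N fully down (cushioned stop), springs back; counts as pressed beyond 2.5 mm; over 25 N is too hard.
- key_power (a joint): Grey power key on the balance, to be left alone. Value 0 at rest, 0.006 m fully down, moving square to its panel; gives from 2 N, 4 N at 2.5 mm, 7 N fully down (cushioned stop), springs back; counts as pressed beyond 2.5 mm; over 25 N is too hard.
- printer: Small light grey strip printer, 108 wide (y) x 160 deep (x) mm, about 0.9 kg, loose on rubber feet, left or right of the balance. Origin: centre of underside. x runs from its keys to its back, y left, z up. Front part (x = -80 to -13 mm) 48 mm high, keys at x = -54: green feed (y = -27), grey on-line (y = 27). Behind it the roll cover, 80 mm high, and a paper stub, 91 mm high.
- key_feed (a joint): Green paper-feed key on the printer. Value 0 at rest, 0.006 m fully down, moving square to its panel; gives from 2 N, 4 N at 2.5 mm, 7 N fully down (cushioned stop), springs back; counts as pressed beyond 2.5 mm; over 25 N is too hard.
- key_feed_top (a point): Centre of the top face of the green feed key, 24 (x) x 26 (y) mm, 8 mm proud of the printer's panel, level, 56 mm above the bench; z up.
- key_line (a joint): Grey on-line key on the printer, to be left alone. Value 0 at rest, 0.006 m fully down, moving square to its panel; gives from 2 N, 4 N at 2.5 mm, 7 N fully down (cushioned stop), springs back; counts as pressed beyond 2.5 mm; over 25 N is too hard.
- dish: Round aluminium weighing dish, 60 mm across, 18 mm high, loose on the pan inside the shield. Origin: centre of its underside.
- weight_block: Wooden block of calibration weights, 110 (x) x 150 (y) x 32 mm, fixed, on the other side of the balance from the printer. Origin: centre of its underside.
- weight_200: Steel 200 g weight with a knob, 31 mm across, 50 mm tall, standing loose in a hole of the block, its foot 20 mm above the bench. Origin: centre of its underside.
- weight_100: Steel 100 g weight, 25 mm across, 40 mm tall, standing loose in the block likewise. Origin: centre of its underside.
- jar: Amber glass jar with a white cap, 56 mm across, 85 mm tall, behind on the right. Origin: centre of its underside.
- beaker: Glass beaker, 68 mm across, 90 mm tall, behind on the left. Origin: centre of its underside.
- vial: Small glass vial with a black cap, 26 mm across, 45 mm tall, in front of the balance on the right. Origin: centre of its underside.
- spatula: Thin steel micro-spatula, 160 mm long, 7 mm wide, 5 mm high, lying crosswise in front of the balance on the left. Origin: middle of its length, on the bench.

How it is judged:
By the outcome, as a careful person would: the job done as asked, in the order asked, and still so for the second after the job is handed in, with the robot touching nothing.
It also fails if it takes over 59 s, if anything falls off the work surface, if the arm or the gripper's body presses on something with over 40 N, if the wrist force passes 120 N, or if a joint passes its speed limit or range.

ROBOT

A 6-joint arm with a two-finger parallel gripper is mounted at the origin on the work surface. World frame = base frame: x ahead of the robot, y to its left, z up, the work surface at z = 0. Lengths are in m, angles in degrees, forces in N, time in s.
With the tool pointing down it reaches from about 0.25 to 0.725 m from the base axis. Payload 9.7 kg.
Tool frame: the origin (TCP) lies at the very end of the fingers, on their centre line; the grasp point (between the pads) lies 19 mm behind it; z points along the fingers, y is the direction in which the jaws open and shut (so a half turn about z gives the same grasp; the last joint's range is limited). The gripper opens to 85 mm and grips with 20 to 120 N. Pads are 22 mm wide; open, the fingers measure 114 mm over their backs; the gripper's body (76 mm by 85 mm) begins 54 mm behind the grasp point. The pads swing forward as they close: fully open they stand 13 mm farther back than shut.
Start: joints at [-69.041, 4.979, 10.078, 95.1, 0, 90], TCP at [0.197, -0.514, 0.231] pointing down, gripper open.
Joint ranges: [-179.16, 179.16], [-48.56, 103.87], [-65.8, 70.77], [-126.05, 130.52], [-82.76, 87.17], [-180, 180]. Speed limits (degrees/s): [127.2, 127.2, 147.25, 180, 180, 180].

INTERFACE

Orientations are given as [roll, pitch, yaw] about the fixed x, y, z axes, in that order (R = Rz(yaw) Ry(pitch) Rx(roll)).
In Python, from workcell import bot gives the robot as it stands. The module is installed in compiled form; this text tells all that it offers.
- The arm moves only by the tool step_arm, never from a script. Its arguments are lists of equal length, an entry for each row: "dr": the turn, a rotation vector about the tool's x, y, z in rad, a list of three; "xyz": the shift along the tool's x, y, z in units of 40 mm (1.0 is 40 mm), a list of three; "gripper": the opening, from 0 (shut) to 1 (fully open). In form: {"dr": [[wx, wy, wz], ...], "xyz": [[x, y, z], ...], "gripper": [gripper, ...]}. A call has exactly 8 rows; each row is the pose to reach, as a shift and turn from the pose commanded when the call began, along the tool's axes at that moment; what a row does not reach only later rows make up. A row lasts 1/10 s, in which the tool goes at most 50 mm and 8.59 degrees, less where a joint would pass 70% of its speed; a pose out of reach is approached as far as the arm can. A call with a gripper value outside its range is refused whole. The fingers move at their own pace and stop on an object; "squeeze" is the grip in N (left out, the last holds). Time passes only in rows, so rows that repeat a pose let the fingers close, or fill a call up. It gives the time, the measured TCP pose, the force and the opening at its end, in the units of the state.
- bot.get_obs(): the state, without advancing time (a new reading comes with each control period).
- bot.camera(name): name is "side" or "top"; returns a dict with "image" (480x640x3 uint8, red, green, blue), "camera_matrix" (3x3 intrinsics, pixels), "k1" (the pictures are not rectified: a ray, as slopes to the right and down, at radius r is drawn at 1 + k1 r^2 times it, then the intrinsics apply), "R" (3x3) and "t" (3): a world point X has camera coordinates R X + t. Camera axes: x right, y down, z forward; pixel columns grow to the right and rows downward; lengths in m; the calibration is good to about 2 mm. A picture is of the moment at which its call begins. There is no depth.
- bot.job_done(): hands the job in, once; it reports no verdict.
Trained networks look in a picture, given as the dict that the camera call returned (one of the last four; its "shot" number tells which), for a name from the list of things; names that differ only in an ending like _2 or _b are one class to them, and where a whole thing is asked for, a point or a joint stands for the part that bears it (a point fixed in the world has none). Each returns a list of dicts, best first, with "p" (0 to 1); they miss things now and then, are a little off and sometimes report something else, mostly with a low value. They report only what shows in the picture. A call takes as long as a camera call.
- bot.regions_of(picture, thing): "region" (480x640 bool, what is visible of it) and "box" ([centre column, centre row, width, height] in pixels, round what is visible of it).
The state is a dict: "time": time; "q": joint angles; "qd": joint speeds; "joint_efforts": joint torques, N m; "ee_pos": TCP position; "tcp_rot": TCP orientation; "wrist_force": force on the tool from outside, world axes, zero at the start; "torque": the same for the moment, N m; "opening": finger opening in m.
Only numpy, scipy, OpenCV 4.12 (cv2) and the standard library are available. Lean on these libraries where they do the work, as an engineer would, in place of code of your own. Each camera call takes 0.05 s, during which the arm holds its last target.

## Working session

There is one attempt and no reset: what is moved stays moved. The work goes in short steps, Python scripts to look and compute and a tool call to move; the robot and the scene stay as the last step left them, time stands still between calls to the robot, and variables do not carry over. Pictures are saved under pics/ and viewed, and the job is handed in when it is done.

Besides the shell and the picture viewer there is one more tool, called after ">>>" in YAML: its name, and indented under it one key for each argument. step_arm: Moves the arm, as the interface text tells. Its arguments: {"type":"object","properties":{"dr":{"type":"array"},"xyz":{"type":"array"},"gripper":{"type":"array"},"squeeze":{"type":"number"}},"required":["dr","xyz","gripper"]}

```bash
mkdir -p pics; cat > h.py <<'E'
import numpy as np,cv2
from workcell import bot
from scipy.spatial.transform import Rotation as Rn
def shot(name,fn):
    p=bot.camera(name); cv2.imwrite('pics/'+fn,cv2.cvtColor(p['image'],cv2.COLOR_RGB2BGR)); return p
def proj(p,X):
    c=np.asarray(X).reshape(-1,3)@p['R'].T+p['t']; s=c[:,:2]/c[:,2:]
    s=s*(1+p['k1']*(s**2).sum(1,keepdims=True))
    K=p['camera_matrix']; return s@K[:2,:2].T+K[:2,2]
def ray(p,uv):
    K=np.array(p['camera_matrix']);d=(np.array(uv)-K[:2,2])/[K[0,0],K[1,1]];s=d.copy()
    for _ in range(20): s=d/(1+p['k1']*(s@s))
    R=np.array(p['R']);return -R.T@p['t'],R.T@np.r_[s,1]
def atz(p,uv,z):
    o,d=ray(p,uv);return o+d*(z-o[2])/d[2]
E
python3 - <<'E'
from h import *
o=bot.get_obs();print({k:np.round(v,3) for k,v in o.items()})
zs=dict(key_tare_top=.060,key_print_top=.06,key_feed_top=.056,cover_grip=.181,key_mode=.06,key_power=.06,key_line=.056)
for n in('top','side'):
    p=shot(n,n+'0.png');print(n,'cam',-np.array(p['R']).T@p['t'],p['k1'])
    for t,z in zs.items():
        for r in bot.regions_of(p,t)[:2]:
            ys,xs=np.nonzero(r['region']);c=[xs.mean(),ys.mean()]
            print(t,round(r['p'],2),np.round(r['box']),np.round(c,1),len(xs),np.round(atz(p,c,z),4))
E
```

```text
{'time': np.float64(0.0), 'q': array([-6.9041e+01,  5.0100e+00,  1.0033e+01,  9.5101e+01,  2.0000e-03,
        9.0000e+01]), 'qd': array([-0.064, -0.077,  0.033, -0.135,  0.05 , -0.046]), 'joint_efforts': array([ 4.0000e-03, -5.2039e+01,  4.6481e+01,  1.6000e-02,  0.0000e+00,
        0.0000e+00]), 'ee_pos': array([ 0.197, -0.513,  0.231]), 'tcp_rot': array([-1.79922e+02, -2.00000e-03,  2.09580e+01]), 'wrist_force': array([-0.664,  0.182,  0.483]), 'torque': array([ 0.035, -0.043,  0.031]), 'opening': np.float64(0.085)}
top cam [0.47626221 0.01461819 1.00446602] -0.09363925936435956
key_tare_top 0.57 [352. 248.  15.  12.] [351.5 246.7] 129 [ 0.522  -0.0491  0.06  ]
key_feed_top 0.45 [200. 282.  13.  18.] [201.4 281. ] 138 [0.4515 0.2812 0.056 ]
cover_grip 0.76 [307. 154.  87.  98.] [305. 155.] 6643 [0.6954 0.0454 0.181 ]
key_mode 0.69 [310. 254.  14.   6.] [310.5 253.6] 141 [0.5082 0.0405 0.06  ]
key_mode 0.15 [330. 249.  15.  13.] [330.8 250. ] 120 [ 0.5155 -0.004   0.06  ]
key_line 0.49 [179. 279.  18.  10.] [178.2 278.3] 140 [0.4579 0.3333 0.056 ]
side cam [ 0.30402689 -0.51674058  0.8330851 ] -0.12226531416758299
key_tare_top 0.57 [318. 288.  16.  18.] [318.3 287.9] 147 [ 0.5223 -0.0508  0.06  ]
key_print_top 0.53 [305. 274.  15.  13.] [305.2 272.4] 136 [ 0.5154 -0.0048  0.06  ]
key_feed_top 0.69 [376. 195. 112.  73.] [375.8 194.3] 4474 [0.7609 0.1246 0.056 ]
key_feed_top 0.68 [229. 196.  11.  13.] [229.5 196.9] 101 [0.4515 0.2765 0.056 ]
cover_grip 0.87 [376. 196. 114.  74.] [375.5 194.2] 4724 [0.687 0.022 0.181]
key_mode 0.48 [292. 257.  14.  15.] [293.2 258.1] 145 [0.5088 0.0396 0.06  ]
key_mode 0.24 [499. 359.  44.  48.] [499.5 359.6] 1286 [ 0.7422 -0.3407  0.06  ]
key_line 0.4 [223. 183.  11.   9.] [224.2 181.9] 85 [0.4572 0.3316 0.056 ]
```

View pics/top0.png

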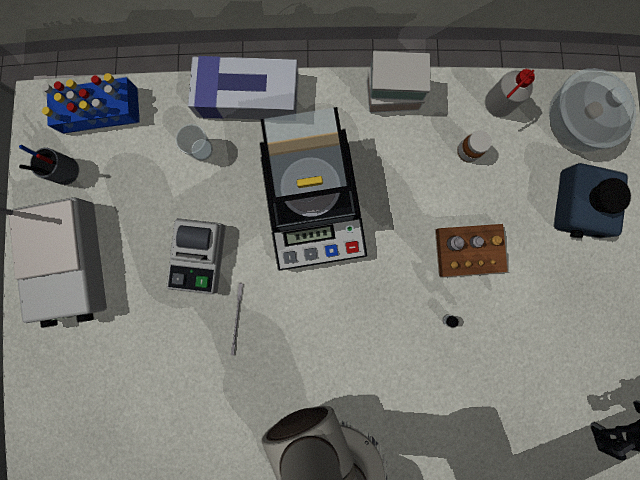

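View pics/side0.png

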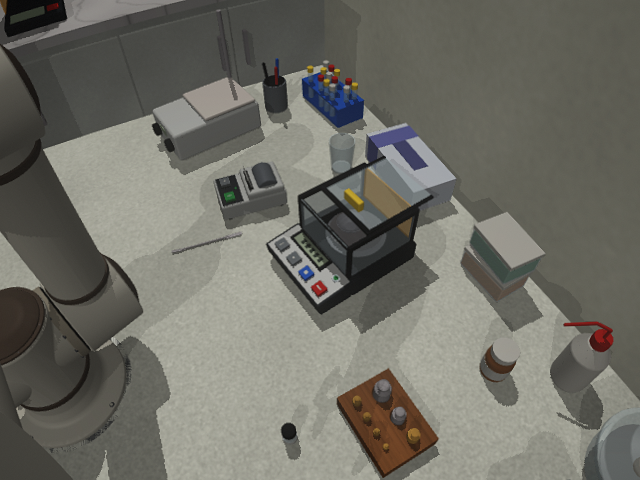

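Both views agree: red key at about (352,247) in the top view, blue (331,250), green (201,282), yellow grip (310,181), and the printer is on the left. The network took the whole cover for the grip, so I'll refine by colour and triangulate.

```bash
cat > m.py <<'E'
from h import *
from scipy.optimize import least_squares
P=[shot('top','t1.png'),shot('side','s1.png')]
H=lambda p:cv2.cvtColor(p['image'],cv2.COLOR_RGB2HSV)
col=dict(red=((0,170),(352,247),(318,288),.06),blue=((112,),(331,250),(306,273),.06),green=((65,),(201,282),(229,197),.056),yellow=((24,),(310,181),(354,199),.181))
def cen(p,hs,c,r=16):
    h=H(p);m=np.zeros(h.shape[:2],np.uint8)
    for q in hs:
        d=np.abs(h[...,0].astype(int)-q);d=np.minimum(d,180-d);m|=((d<12)&(h[...,1]>120)&(h[...,2]>60)).astype(np.uint8)
    w=np.zeros_like(m);cv2.circle(w,c,r,1,-1);m&=w
    n,l,s,ce=cv2.connectedComponentsWithStats(m)
    if n<2:return None
    i=1+s[1:,4].argmax();return ce[i],s[i],l==i
def tri(a,b):
    A=[];B=[]
    for p,u in zip(P,(a,b)):
        o,d=ray(p,u);d/=np.linalg.norm(d);M=np.eye(3)-np.outer(d,d);A.append(M);B.append(M@o)
    return np.linalg.lstsq(np.vstack(A),np.hstack(B),rcond=None)[0]
E
python3 - <<'E'
from m import *
for n,(hs,a,b,z) in col.items():
    r=[cen(P[0],hs,a),cen(P[1],hs,b)]
    print(n,[(np.round(x[0],1),x[1]) for x in r],'z',[np.round(atz(p,x[0],z),4) for p,x in zip(P,r)],'tri',np.round(tri(r[0][0],r[1][0]),4))
for p,n,c in((P[0],'tz',(310,215)),(P[1],'sz',(330,235))):
    cv2.imwrite(f'pics/{n}.png',cv2.resize(cv2.cvtColor(p['image'],cv2.COLOR_RGB2BGR)[c[1]-75:c[1]+75,c[0]-100:c[0]+100],None,fx=4,fy=4,interpolation=cv2.INTER_CUBIC))
E
```

```text
red [(array([351.9, 246.7]), array([346, 241,  13,  12, 117], dtype=int32)), (array([318.8, 288.3]), array([311, 281,  16,  15, 132], dtype=int32))] z [array([ 0.522, -0.05 ,  0.06 ]), array([ 0.5227, -0.0519,  0.06  ])] tri [ 0.5227 -0.0504  0.0577]
blue [(array([331. , 250.1]), array([325, 244,  13,  13, 109], dtype=int32)), (array([305.9, 272.9]), array([299, 266,  15,  15, 117], dtype=int32))] z [array([ 0.5153, -0.0044,  0.06  ]), array([ 0.5162, -0.0066,  0.06  ])] tri [ 0.5161 -0.0047  0.0575]
green [(array([201. , 281.3]), array([195, 276,  13,  12, 111], dtype=int32)), (array([229. , 195.7]), array([224, 191,  11,  10,  66], dtype=int32))] z [array([0.4509, 0.2822, 0.056 ]), array([0.4517, 0.2809, 0.056 ])] tri [0.4514 0.2823 0.0549]
yellow [(array([309.5, 181.3]), array([297, 176,  26,  12, 205], dtype=int32)), (array([353.8, 199.8]), array([345, 189,  19,  23, 242], dtype=int32))] z [array([0.6434, 0.0373, 0.181 ]), array([0.6414, 0.0282, 0.181 ])] tri [0.6463 0.0373 0.1702]
```

View pics/tz.png

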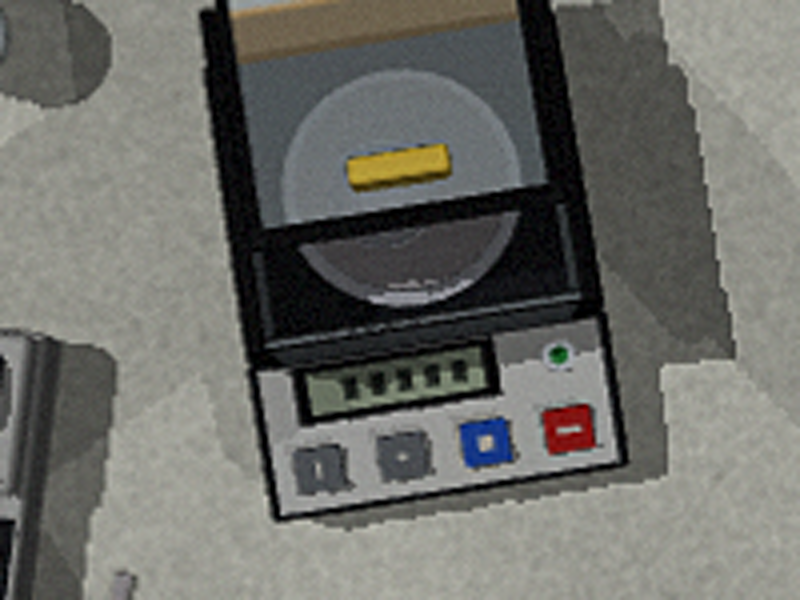

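View pics/sz.png

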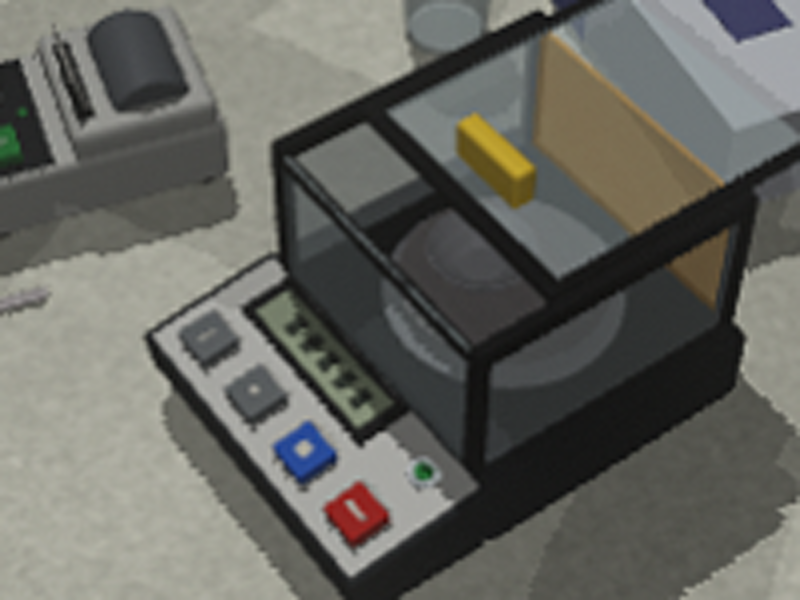

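```bash
cat > fit.py <<'E'
from m import *
def box(c,R,s):
    g=np.array([[a,b,d] for a in(-.5,.5) for b in(-.5,.5) for d in(-1,0)])*s
    return c+g@R.T
def sil(p,X):
    h=cv2.convexHull(proj(p,X).astype(np.float32));M=cv2.moments(h);return np.array([M['m10'],M['m01']])/M['m00']
def fit(P):
    obs=[]
    for n,y in (('red',-.069),('blue',-.023),('yellow',None)):
        hs,a,b,z=col[n]
        for k,c in((0,a),(1,b)):
            r=cen(P[k],hs,c,25 if y is None else 16)
            if r is not None and r[1][4]>50: obs.append((k,y,r[0]))
    for k,uv in((0,(310.5,253.6)),(1,(293.2,258.1))): obs.append((k,.023,np.array(uv)))
    def res(q):
        x,y,w,v=q;Rz=Rn.from_euler('z',w).as_matrix();o=np.array([x,y,0]);e=[]
        for k,ky,uv in obs:
            if ky is None: X=box(o+Rz@[-.015+v,0,.181],Rz,[.014,.05,.024])
            else: X=box(o+Rz@[-.1,ky,.0605],Rz@Rn.from_euler('y',-8,degrees=True).as_matrix(),[.024,.026,.008])
            e.append(sil(P[k],X)-uv)
        return np.ravel(e)
    f=least_squares(res,[.611,.0325,.148,.05],x_scale=[.01,.01,.1,.01],diff_step=1e-3);return f,res
def pts(q):
    x,y,w,v=q;Rz=Rn.from_euler('z',w).as_matrix();o=np.array([x,y,0])
    return {'red':o+Rz@[-.1,-.069,.0605],'blue':o+Rz@[-.1,-.023,.0605],'grip':o+Rz@[-.015+v,0,.181],'gripshut':o+Rz@[-.015,0,.181]}
E
python3 - <<'E'
from fit import *
f,res=fit(P);print(np.round(f.x,4),np.degrees(f.x[2]),np.round(f.fun.reshape(-1,2),1).tolist())
for k,v in pts(f.x).items():print(k,np.round(v,4))
for k,c in((0,(201,282)),(1,(229,197))):
    r=cen(P[k],(65,),c)
    g=least_squares(lambda q:sil(P[k],box(np.array([q[0],q[1],.056]),Rn.from_euler('z',-6.5,degrees=True).as_matrix(),[.024,.026,.008]))-r[0],[.451,.281],diff_step=1e-3);print('green',g.x)
E
```

```text
[0.6112 0.0327 0.1457 0.0507] 8.348444903663749 [[-0.0, -0.3], [-0.3, 0.3], [-0.0, -0.3], [-0.4, 0.3], [-0.2, -0.4], [-0.3, 0.3], [-0.3, -0.4], [0.1, 0.5]]
red [ 0.5222 -0.0501  0.0605]
blue [ 0.5156 -0.0046  0.0605]
grip [0.6465 0.0379 0.181 ]
gripshut [0.5963 0.0305 0.181 ]
green [0.45105336 0.28314054]
green [0.45245533 0.28517015]
```

```bash
cat > d.py <<'E'
import numpy as np,sys,json
from scipy.spatial.transform import Rotation as Rn
# usage: state file cmd.json {p,rpy}; target p, rpy
def delta(p0,r0,p1,r1):
    A=Rn.from_euler('xyz',r0,degrees=True);B=Rn.from_euler('xyz',r1,degrees=True)
    return (A.inv()*B).as_rotvec(),A.inv().apply(np.array(p1)-p0)/.04
def apply(p0,r0,dr,xyz):
    A=Rn.from_euler('xyz',r0,degrees=True)
    return p0+A.apply(np.array(xyz)*.04),(A*Rn.from_rotvec(dr)).as_euler('xyz',degrees=True)
E
python3 - <<'E'
from d import *
p0=np.array([.197,-.514,.231]);r0=[180,0,20.96]
d=delta(p0,r0,[.678,.0424,.231],[180,0,8.35]);print(d)
print(apply(p0,r0,*[np.round(x,3) for x in d]))
E
```

```text
(array([ 2.48947095e-32, -2.69527638e-17,  2.20086019e-01]), array([ 1.62051414e+01, -8.68804458e+00, -1.06397860e-15]))
(array([0.67799536, 0.04239631, 0.231     ]), array([180.        ,   0.        ,   8.35492851]))
```

>>> step_arm:
  dr:
    - [0,0,0.03]
    - [0,0,0.06]
    - [0,0,0.08]
    - [0,0,0.11]
    - [0,0,0.14]
    - [0,0,0.17]
    - [0,0,0.2]
    - [0,0,0.22]
  xyz:
    - [0.7,-0.4,0]
    - [1.7,-0.9,0]
    - [2.7,-1.45,0]
    - [3.7,-2,0]
    - [4.7,-2.5,0]
    - [5.7,-3.05,0]
    - [6.7,-3.6,0]
    - [7.7,-4.1,0]
  gripper: [0,0,0,0,0,0,0,0]

```text
time: 1.8
ee_pos: [0.4266, -0.2486, 0.2316]
tcp_rot: [180.0, -0.0, 8.3]
wrist_force: [0.6, 0.4, -0.8]
opening: -0.0002
```

```bash
python3 - <<'E'
from d import *
p,r=apply(np.array([.197,-.514,.231]),[180,0,20.96],[0,0,.22],[7.7,-4.1,0]);print(p,r)
print(delta(p,r,[.678,.0424,.231],[180,0,8.35]))
E
```

```text
[ 0.42595432 -0.25067526  0.231     ] [180.           0.           8.35492851]
(array([ 0.00000000e+00, -1.05342497e-20,  8.60186765e-05]), array([ 7.29889852e+00, -6.33353479e+00, -1.46952370e-15]))
```

>>> step_arm:
  dr:
    - [0,0,0]
    - [0,0,0]
    - [0,0,0]
    - [0,0,0]
    - [0,0,0]
    - [0,0,0]
    - [0,0,0]
    - [0,0,0]
  xyz:
    - [0.9,-0.8,0]
    - [1.8,-1.6,0]
    - [2.7,-2.35,0]
    - [3.6,-3.15,0]
    - [4.5,-3.9,0]
    - [5.4,-4.7,0]
    - [6.4,-5.55,0]
    - [7.3,-6.33,0]
  gripper: [0,0,0,0,0,0,0,0]

```text
time: 2.6
ee_pos: [0.6788, 0.0443, 0.2314]
tcp_rot: [180.0, -0.0, 8.4]
wrist_force: [0.6, -0.9, 0.5]
opening: 0.0
```

```bash
python3 - <<'E'
from fit import *
o=bot.get_obs();print(o['ee_pos'],o['tcp_rot'],o['time'])
for k in(0,1):
    print(proj(P[k],[o['ee_pos'],[.6465,.0379,.181]]))
for p,n,c in((P[0],'tz2',(310,190)),(P[1],'sz2',(350,200))):
    cv2.imwrite(f'pics/{n}.png',cv2.resize(cv2.cvtColor(p['image'],cv2.COLOR_RGB2BGR)[c[1]-75:c[1]+75,c[0]-100:c[0]+100],None,fx=4,fy=4,interpolation=cv2.INTER_CUBIC))
E
```

```text
[0.68025997 0.04728044 0.22704176] [-179.92497736    0.223108      8.60787787] 2.7
[[303.06376944 156.6033409 ]
 [309.17168262 179.75403529]]
[[367.45169378 170.13543378]
 [353.62712078 195.81603104]]
```

View pics/sz2.png

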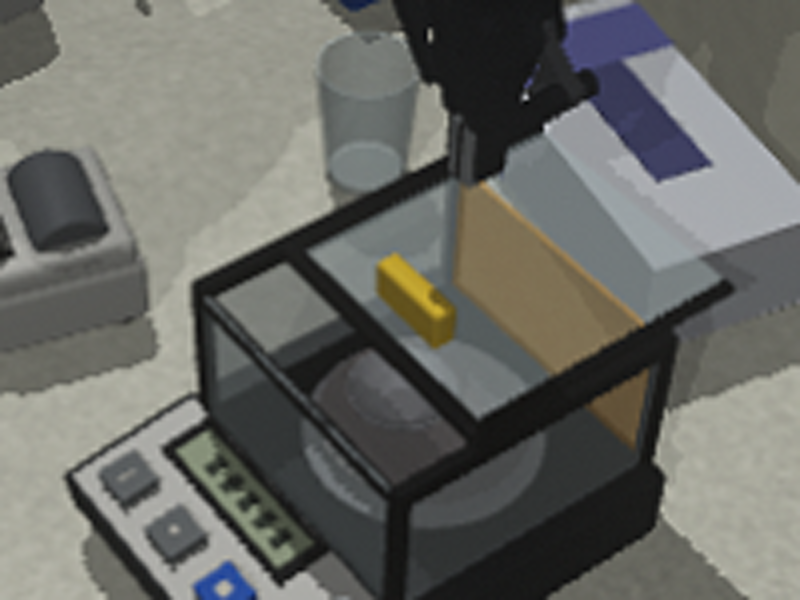

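The side view shows the shut fingertips behind the grip with a gap, as projected. Lowering behind the grip.

>>> step_arm:
  dr:
    - [0,0,0]
    - [0,0,0]
    - [0,0,0]
    - [0,0,0]
    - [0,0,0]
    - [0,0,0]
    - [0,0,0]
    - [0,0,0]
  xyz:
    - [0,0,0]
    - [0,0,0.3]
    - [0,0,0.6]
    - [0,0,0.9]
    - [0,0,1.2]
    - [0,0,1.45]
    - [0,0,1.6]
    - [0,0,1.6]
  gripper: [0,0,0,0,0,0,0,0]

```text
time: 3.5
ee_pos: [0.6773, 0.0422, 0.1666]
tcp_rot: [-180.0, 0.1, 8.3]
wrist_force: [0.2, 0.3, -0.1]
opening: -0.0001
```

```bash
python3 - <<'E'
from fit import *
o=bot.get_obs();print(o['ee_pos'],o['tcp_rot'],o['time'],o['wrist_force'])
for p,n,c in((P[0],'tz3',(310,190)),(P[1],'sz3',(350,200))):
    cv2.imwrite(f'pics/{n}.png',cv2.resize(cv2.cvtColor(p['image'],cv2.COLOR_RGB2BGR)[c[1]-75:c[1]+75,c[0]-100:c[0]+100],None,fx=4,fy=4,interpolation=cv2.INTER_CUBIC))
E
```

```text
[0.67773124 0.04247766 0.16772855] [ 1.79997873e+02 -2.39726358e-02  8.34846515e+00] 3.6 [ 0.45289578 -0.24335301 -0.46687875]
```

View pics/sz3.png

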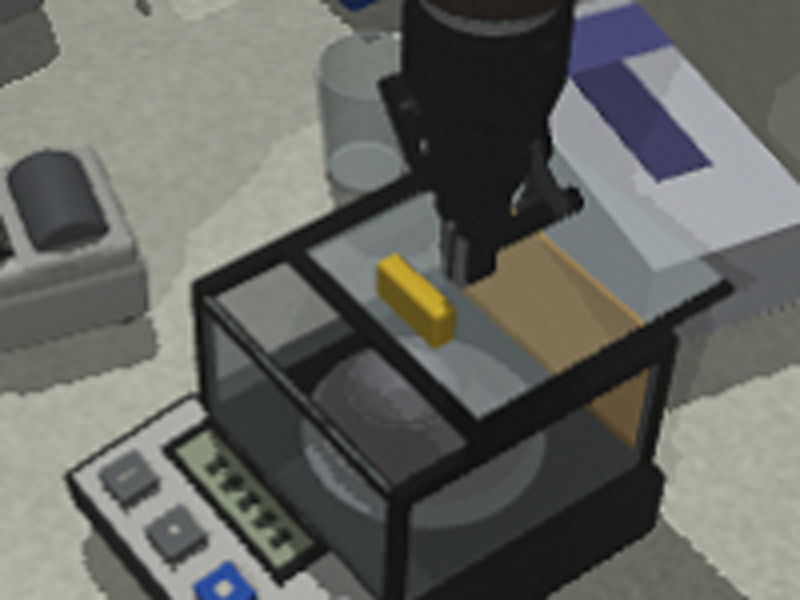

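Tips stand about 14 mm behind the grip, with no contact. Now the push, at about 40 mm/s.

>>> step_arm:
  dr:
    - [0,0,0]
    - [0,0,0]
    - [0,0,0]
    - [0,0,0]
    - [0,0,0]
    - [0,0,0]
    - [0,0,0]
    - [0,0,0]
  xyz:
    - [-0.1,0,0]
    - [-0.2,0,0]
    - [-0.28,0,0]
    - [-0.36,0,0]
    - [-0.45,0,0]
    - [-0.55,0,0]
    - [-0.65,0,0]
    - [-0.75,0,0]
  gripper: [0,0,0,0,0,0,0,0]

```text
time: 4.4
ee_pos: [0.6478, 0.0382, 0.1674]
tcp_rot: [-180.0, -0.0, 8.4]
wrist_force: [1.5, 0.7, 0.1]
opening: -0.0001
```

>>> step_arm:
  dr:
    - [0,0,0]
    - [0,0,0]
    - [0,0,0]
    - [0,0,0]
    - [0,0,0]
    - [0,0,0]
    - [0,0,0]
    - [0,0,0]
  xyz:
    - [-0.1,0,0]
    - [-0.2,0,0]
    - [-0.3,0,0]
    - [-0.4,0,0]
    - [-0.5,0,0]
    - [-0.6,0,0]
    - [-0.65,0,0]
    - [-0.7,0,0]
  gripper: [0,0,0,0,0,0,0,0]

```text
time: 5.2
ee_pos: [0.6201, 0.0341, 0.1673]
tcp_rot: [180.0, -0.0, 8.4]
wrist_force: [0.6, 0.2, 0.7]
opening: -0.0001
```

```bash
python3 - <<'E'
from fit import *
o=bot.get_obs();print(o['ee_pos'],o['tcp_rot'],o['time'],o['wrist_force'])
for p,n,c in((P[0],'tz4',(310,200)),(P[1],'sz4',(340,220))):
    cv2.imwrite(f'pics/{n}.png',cv2.resize(cv2.cvtColor(p['image'],cv2.COLOR_RGB2BGR)[c[1]-75:c[1]+75,c[0]-100:c[0]+100],None,fx=4,fy=4,interpolation=cv2.INTER_CUBIC))
E
```

```text
[0.61997119 0.03405366 0.16723083] [1.79998230e+02 2.82647114e-02 8.35192138e+00] 5.3 [ 0.12866591 -0.5210449  -0.24787066]
```

View pics/sz4.png

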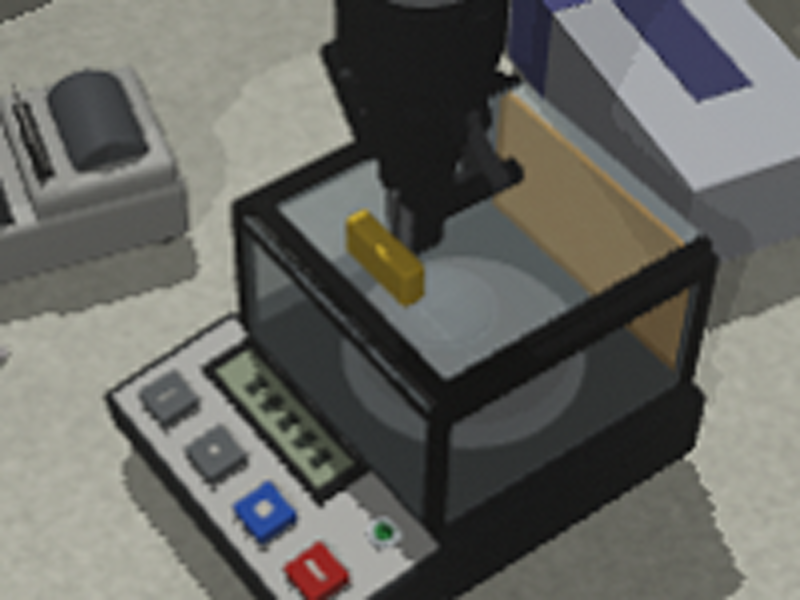

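Nearly shut. Creep the rest at about 10 mm/s, watching the force.

>>> step_arm:
  dr:
    - [0,0,0]
    - [0,0,0]
    - [0,0,0]
    - [0,0,0]
    - [0,0,0]
    - [0,0,0]
    - [0,0,0]
    - [0,0,0]
  xyz:
    - [-0.02,0,0]
    - [-0.04,0,0]
    - [-0.06,0,0]
    - [-0.08,0,0]
    - [-0.1,0,0]
    - [-0.12,0,0]
    - [-0.14,0,0]
    - [-0.15,0,0]
  gripper: [0,0,0,0,0,0,0,0]

```text
time: 6.1
ee_pos: [0.6144, 0.0332, 0.1673]
tcp_rot: [180.0, -0.0, 8.4]
wrist_force: [2.9, 0.8, -2.5]
opening: 0.0
```

>>> step_arm:
  dr:
    - [0,0,0]
    - [0,0,0]
    - [0,0,0]
    - [0,0,0]
    - [0,0,0]
    - [0,0,0]
    - [0,0,0]
    - [0,0,0]
  xyz:
    - [-0.01,0,0]
    - [-0.02,0,0]
    - [-0.03,0,0]
    - [-0.04,0,0]
    - [-0.05,0,0]
    - [-0.05,0,0]
    - [-0.05,0,0]
    - [-0.05,0,0]
  gripper: [0,0,0,0,0,0,0,0]

```text
time: 6.9
ee_pos: [0.6144, 0.0332, 0.1673]
tcp_rot: [180.0, -0.2, 8.4]
wrist_force: [11.8, 0.6, -4.8]
opening: 0.0002
```

Firm stop at 11.8 N, and the TCP is where the shut cover should put it. Back off and lift.

>>> step_arm:
  dr:
    - [0,0,0]
    - [0,0,0]
    - [0,0,0]
    - [0,0,0]
    - [0,0,0]
    - [0,0,0]
    - [0,0,0]
    - [0,0,0]
  xyz:
    - [0.03,0,0]
    - [0.06,0,0]
    - [0.15,0,0]
    - [0.3,0,0]
    - [0.4,0,-0.3]
    - [0.4,0,-0.8]
    - [0.4,0,-1.3]
    - [0.4,0,-1.6]
  gripper: [0,0,0,0,0,0,0,0]

```text
time: 7.7
ee_pos: [0.6287, 0.0353, 0.2329]
tcp_rot: [180.0, -0.1, 8.4]
wrist_force: [0.5, 1.1, -0.1]
opening: 0.0001
```

```bash
python3 - <<'E'
from fit import *
o=bot.get_obs();print(o['ee_pos'],o['tcp_rot'],o['time'],o['wrist_force'])
col['yellow']=((24,),(313,203),(335,207),.181)
f,res=fit(P);print(np.round(f.x,4),np.round(f.fun.reshape(-1,2),1).tolist())
for p,n,c in((P[0],'tz5',(310,200)),(P[1],'sz5',(340,220))):
    cv2.imwrite(f'pics/{n}.png',cv2.resize(cv2.cvtColor(p['image'],cv2.COLOR_RGB2BGR)[c[1]-75:c[1]+75,c[0]-100:c[0]+100],None,fx=4,fy=4,interpolation=cv2.INTER_CUBIC))
E
```

```text
[0.6290756  0.03535317 0.233159  ] [ 1.79984783e+02 -1.58105908e-01  8.35476187e+00] 7.8 [0.95881957 0.51121498 0.3969183 ]
[0.6112 0.0339 0.1569 0.0021] [[0.0, -0.0], [-0.2, 0.2], [-0.1, -0.1], [-0.3, -0.4], [0.0, 0.5]]
```

View pics/sz5.png

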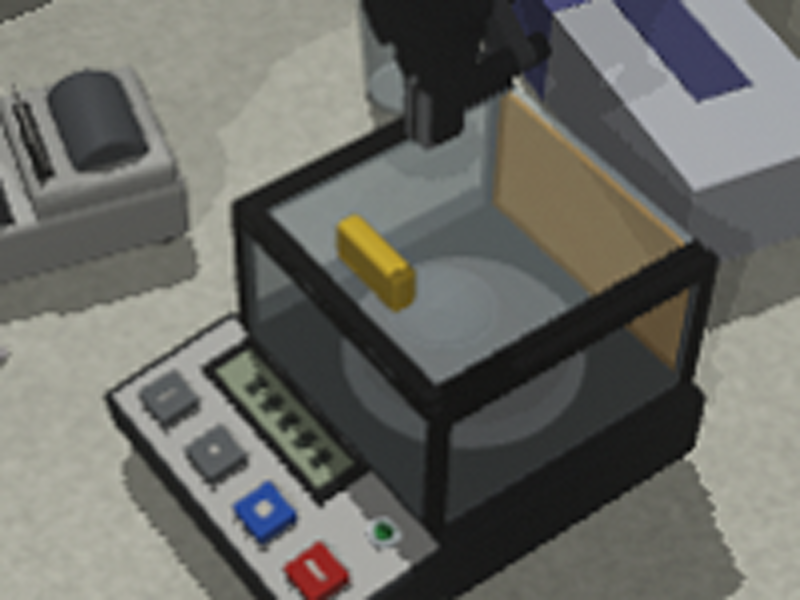

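```bash
cat > chk.py <<'E'
from fit import *
Rz=Rn.from_euler('z',.1457).as_matrix();o=np.array([.6112,.0327,0])
for k,c in((0,(313,203)),(1,(333,208))):
    r=cen(P[k],(24,),c,22)
    if r is None: print(k,'none');continue
    print(k,r[0],r[1])
    for v in(-.002,0,.002,.004):print(v,np.round(sil(P[k],box(o+Rz@[-.015+v,0,.181],Rz,[.014,.05,.024])),1))
E
python3 - <<'E'
from chk import *
E
```

```text
0 none
1 [333.59760956 210.35059761] [325 199  19  24 251]
-0.002 [332.1 211.5]
0 [332.9 211.1]
0.002 [333.7 210.6]
0.004 [334.6 210.2]
```

View pics/tz5.png

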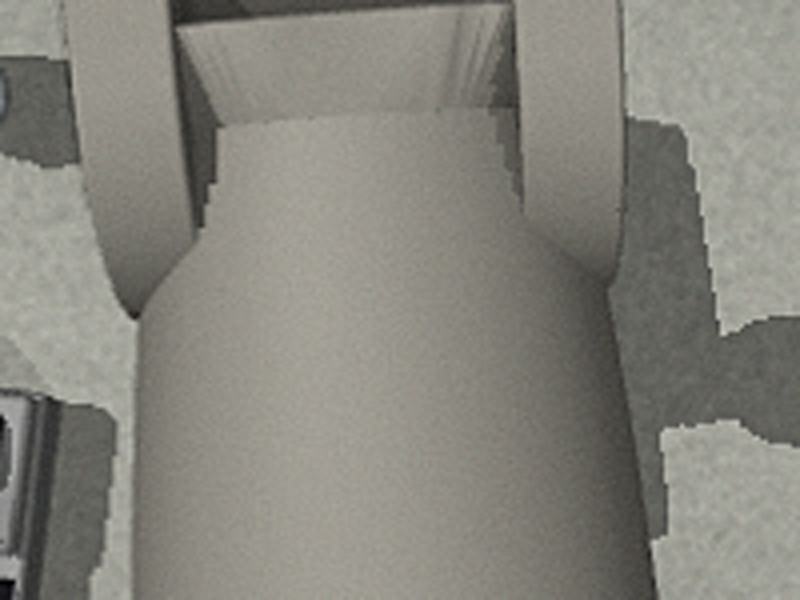

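Side-only estimate puts the cover 0–2 mm from shut, which isn't decisive. A gentle second probe will settle it.

>>> step_arm:
  dr:
    - [0,0,0]
    - [0,0,0]
    - [0,0,0]
    - [0,0,0]
    - [0,0,0]
    - [0,0,0]
    - [0,0,0]
    - [0,0,0]
  xyz:
    - [0,0,0.5]
    - [0,0,1.0]
    - [0,0,1.5]
    - [-0.05,0,1.6]
    - [-0.15,0,1.6]
    - [-0.25,0,1.6]
    - [-0.3,0,1.6]
    - [-0.3,0,1.6]
  gripper: [0,0,0,0,0,0,0,0]

```text
time: 8.7
ee_pos: [0.6164, 0.0335, 0.1684]
tcp_rot: [180.0, -0.1, 8.3]
wrist_force: [-1.2, 0.5, 0.2]
opening: -0.0
```

>>> step_arm:
  dr:
    - [0,0,0]
    - [0,0,0]
    - [0,0,0]
    - [0,0,0]
    - [0,0,0]
    - [0,0,0]
    - [0,0,0]
    - [0,0,0]
  xyz:
    - [-0.01,0,0]
    - [-0.02,0,0]
    - [-0.03,0,0]
    - [-0.04,0,0]
    - [-0.05,0,0]
    - [-0.05,0,0]
    - [-0.05,0,0]
    - [-0.05,0,0]
  gripper: [0,0,0,0,0,0,0,0]

```text
time: 9.5
ee_pos: [0.6144, 0.0332, 0.1672]
tcp_rot: [180.0, 0.0, 8.4]
wrist_force: [1.1, 0.0, -0.4]
opening: -0.0002
```

>>> step_arm:
  dr:
    - [0,0,0]
    - [0,0,0]
    - [0,0,0]
    - [0,0,0]
    - [0,0,0]
    - [0,0,0]
    - [0,0,0]
    - [0,0,0]
  xyz:
    - [-0.01,0,0]
    - [-0.02,0,0]
    - [-0.03,0,0]
    - [-0.04,0,0]
    - [-0.05,0,0]
    - [-0.05,0,0]
    - [-0.05,0,0]
    - [-0.05,0,0]
  gripper: [0,0,0,0,0,0,0,0]

```text
time: 10.3
ee_pos: [0.6143, 0.0332, 0.1673]
tcp_rot: [180.0, -0.2, 8.4]
wrist_force: [12.4, 2.1, -5.2]
opening: -0.0003
```

```bash
python3 - <<'E'
from chk import *
for i in range(4):
  o=bot.get_obs();print(o['ee_pos'],o['tcp_rot'],o['time'],o['wrist_force'])
E
```

```text
0 none
1 [333.58232932 210.40562249] [325 199  19  24 249]
-0.002 [332.1 211.5]
0 [332.9 211.1]
0.002 [333.7 210.6]
0.004 [334.6 210.2]
[0.61434797 0.03326846 0.16737005] [179.99736176  -0.22796278   8.36414024] 10.4 [12.6853888  1.9018285 -5.4307477]
[0.61434797 0.03326846 0.16737005] [179.99736176  -0.22796278   8.36414024] 10.4 [12.6853888  1.9018285 -5.4307477]
[0.61434797 0.03326846 0.16737005] [179.99736176  -0.22796278   8.36414024] 10.4 [12.6853888  1.9018285 -5.4307477]
[0.61434797 0.03326846 0.16737005] [179.99736176  -0.22796278   8.36414024] 10.4 [12.6853888  1.9018285 -5.4307477]
```

The stop is in the same place on both tries, at 12 N. Back off, and look from above with the arm aside before touching any key.

>>> step_arm:
  dr:
    - [0,0,0]
    - [0,0,0]
    - [0,0,0]
    - [0,0,0]
    - [0,0,0]
    - [0,0,0]
    - [0,0,0]
    - [0,0,0]
  xyz:
    - [0.03,0,0]
    - [0.06,0,0]
    - [0.15,0,0]
    - [0.3,0,0]
    - [0.4,0,-0.3]
    - [0.4,0,-0.8]
    - [0.4,0,-1.3]
    - [0.4,0,-1.6]
  gripper: [0,0,0,0,0,0,0,0]

```text
time: 11.2
ee_pos: [0.6287, 0.0353, 0.2328]
tcp_rot: [180.0, -0.1, 8.4]
wrist_force: [-0.5, 0.6, 0.0]
opening: 0.0001
```

```bash
python3 - <<'E'
from d import *
# cmd now: p=(.678,.0423,.167)-1.25*.04 along xhat, z .231
p0,r0=apply(np.array([.197,-.514,.231]),[180,0,20.96],[0,0,.22],[7.7,-4.1,0])
p0,r0=apply(p0,r0,[0,0,0],[7.3-1.25,-6.33,0]);print(p0,r0)
print(delta(p0,r0,[.44,-.24,.231],[180,0,8.35]))
E
```

```text
[0.62859479 0.03500127 0.231     ] [180.           0.           8.35492851]
(array([ 0.00000000e+00, -1.05342497e-20,  8.60186765e-05]), array([-5.66380551e+00,  6.11697360e+00, -6.38665567e-16]))
```

>>> step_arm:
  dr:
    - [0,0,0]
    - [0,0,0]
    - [0,0,0]
    - [0,0,0]
    - [0,0,0]
    - [0,0,0]
    - [0,0,0]
    - [0,0,0]
  xyz:
    - [-0.4,0.5,0]
    - [-1.2,1.4,0]
    - [-2.0,2.3,0]
    - [-2.9,3.2,0]
    - [-3.7,4.1,0]
    - [-4.5,4.9,0]
    - [-5.2,5.6,0]
    - [-5.7,6.1,0]
  gripper: [0,0,0,0,0,0,0,0]

```text
time: 12.0
ee_pos: [0.4367, -0.241, 0.2316]
tcp_rot: [180.0, -0.0, 8.3]
wrist_force: [0.8, -0.2, -0.6]
opening: -0.0001
```

```bash
python3 - <<'E'
from chk import *
col['yellow']=((24,),(313,203),(335,207),.181)
f,res=fit(P);print(np.round(f.x,4),np.round(f.fun.reshape(-1,2),1).tolist())
for p,n,c in((P[0],'tz6',(310,200)),(P[1],'sz6',(340,220))):
    cv2.imwrite(f'pics/{n}.png',cv2.resize(cv2.cvtColor(p['image'],cv2.COLOR_RGB2BGR)[c[1]-75:c[1]+75,c[0]-100:c[0]+100],None,fx=4,fy=4,interpolation=cv2.INTER_CUBIC))
E
```

```text
0 [313.41752577 205.87113402] [301 201  26  11 194]
-0.002 [313.6 207.3]
0 [313.5 206.3]
0.002 [313.3 205.3]
0.004 [313.1 204.3]
1 none
[0.6107 0.0325 0.1426 0.0013] [[-0.1, 0.1], [0.1, -0.1], [0.0, -0.0], [-0.3, -0.2], [-0.1, 0.5]]
```

View pics/tz6.png

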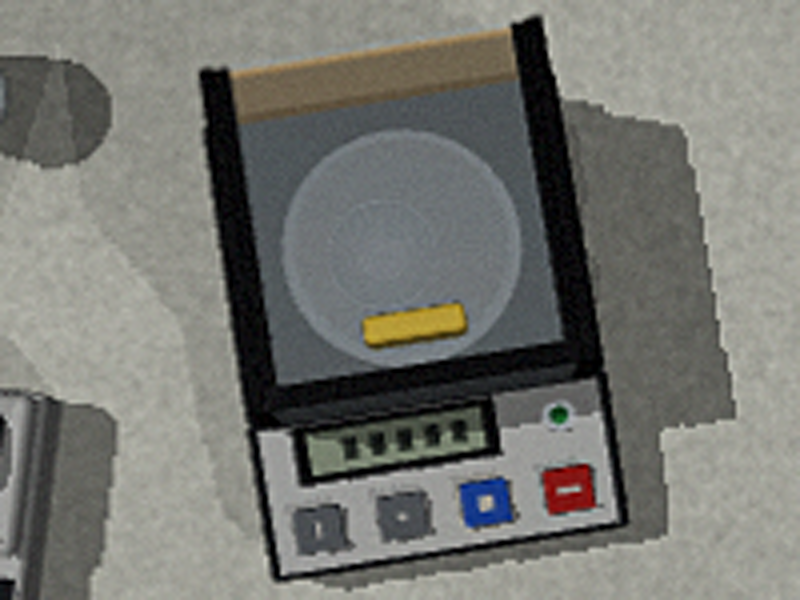

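View pics/sz6.png

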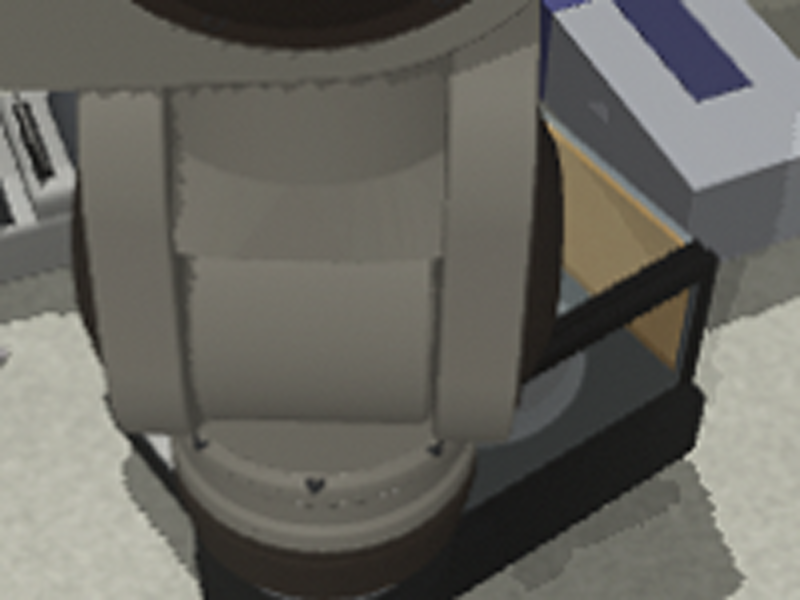

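From above, the cover's front edge is flush with the shield and it reads about 0.5–1 mm, within measuring error of shut. Now the red key, with the tool square to the panel.

```bash
cat >> d.py <<'E'
w=np.radians(8.35);a=np.radians(8)
n=np.array([-np.sin(a)*np.cos(w),-np.sin(a)*np.sin(w),np.cos(a)])
RED=np.array([.5221,-.0501,.0605]);BLUE=np.array([.5155,-.0046,.0605]);T=[180,-8,8.35]
E
python3 - <<'E'
from d import *
p0,r0=apply(np.array([.197,-.514,.231]),[180,0,20.96],[0,0,.22],[7.7,-4.1,0])
p0,r0=apply(p0,r0,[0,0,0],[7.3-1.25-5.7,-6.33+6.1,0]);print(p0,r0,n)
print(delta(p0,r0,RED+n*.03,T))
E
```

```text
[ 0.43846893 -0.23953863  0.231     ] [180.           0.           8.35492851] [-0.13769779 -0.02021067  0.99026807]
(array([-6.00523649e-06,  1.39626340e-01,  8.58788829e-05]), array([ 2.65236579, -4.38191183,  3.51979895]))
```

>>> step_arm:
  dr:
    - [0,0.02,0]
    - [0,0.04,0]
    - [0,0.07,0]
    - [0,0.1,0]
    - [0,0.12,0]
    - [0,0.14,0]
    - [0,0.14,0]
    - [0,0.14,0]
  xyz:
    - [0.4,-0.6,0]
    - [0.9,-1.4,0.1]
    - [1.4,-2.3,0.4]
    - [2.0,-3.3,1.0]
    - [2.5,-4.1,1.7]
    - [2.65,-4.38,2.5]
    - [2.65,-4.38,3.2]
    - [2.65,-4.38,3.5]
  gripper: [0,0,0,0,0,0,0,0]

```text
time: 12.9
ee_pos: [0.5165, -0.0492, 0.0886]
tcp_rot: [-179.9, -7.8, 8.4]
wrist_force: [-0.3, 0.3, -0.0]
opening: -0.0
```

```bash
python3 - <<'E'
from d import *
from h import *
p=shot('side','s7.png')
o=bot.get_obs();print(o['ee_pos'],o['tcp_rot'],o['time'],o['wrist_force'])
e=o['ee_pos']-RED; print('along n',e@n,'lateral',e-n*(e@n))
c=(310,270)
cv2.imwrite('pics/sz7.png',cv2.resize(cv2.cvtColor(p['image'],cv2.COLOR_RGB2BGR)[c[1]-75:c[1]+75,c[0]-100:c[0]+100],None,fx=4,fy=4,interpolation=cv2.INTER_CUBIC))
E
```

```text
[ 0.5162466  -0.04964155  0.08792285] [-179.92692131   -7.77247229    8.40153102] 12.95 [-0.63472222 -1.32737243 -2.37162429]
along n 0.027952702467772053 lateral [-0.00200437  0.00102339 -0.00025782]
```

View pics/sz7.png

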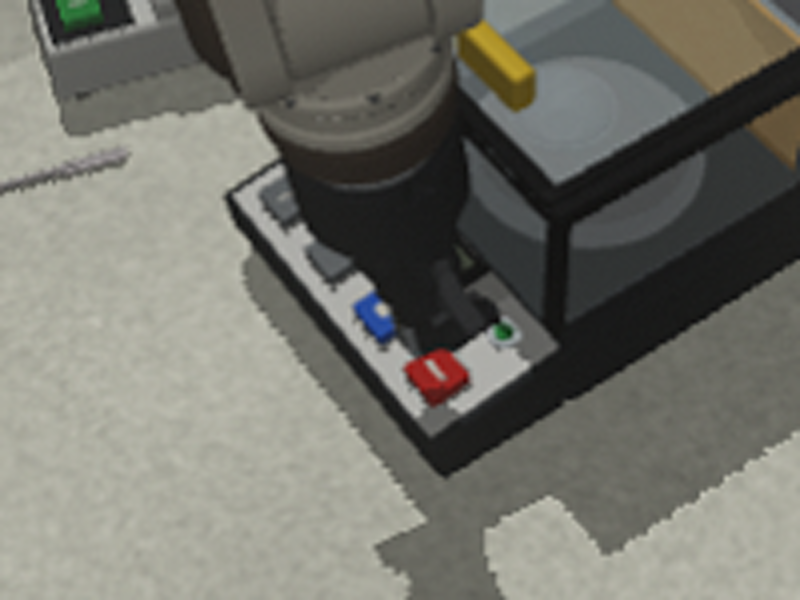

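The shut tips stand above the red key, clear of the shield and the blue key.

>>> step_arm:
  dr:
    - [0,0,0]
    - [0,0,0]
    - [0,0,0]
    - [0,0,0]
    - [0,0,0]
    - [0,0,0]
    - [0,0,0]
    - [0,0,0]
  xyz:
    - [0,0,0.1]
    - [0,0,0.25]
    - [0,0,0.4]
    - [0,0,0.55]
    - [0,0,0.65]
    - [0,0,0.7]
    - [0,0,0.7]
    - [0,0,0.7]
  gripper: [0,0,0,0,0,0,0,0]

```text
time: 13.75
ee_pos: [0.5215, -0.0499, 0.0637]
tcp_rot: [-180.0, -8.0, 8.4]
wrist_force: [-0.1, -0.3, 0.4]
opening: 0.0003
```

>>> step_arm:
  dr:
    - [0,0,0]
    - [0,0,0]
    - [0,0,0]
    - [0,0,0]
    - [0,0,0]
    - [0,0,0]
    - [0,0,0]
    - [0,0,0]
  xyz:
    - [0,0,0.03]
    - [0,0,0.05]
    - [0,0,0.08]
    - [0,0,0.1]
    - [0,0,0.12]
    - [0,0,0.15]
    - [0,0,0.15]
    - [0,0,0.15]
  gripper: [0,0,0,0,0,0,0,0]

```text
time: 14.55
ee_pos: [0.5223, -0.0498, 0.0578]
tcp_rot: [180.0, -8.0, 8.4]
wrist_force: [-0.6, -0.3, 4.8]
opening: 0.0
```

```bash
python3 - <<'E'
from d import *
from h import *
o=bot.get_obs();e=o['ee_pos']-RED; print('along n',e@n,'lateral',e-n*(e@n),o['wrist_force']@n,o['time'])
E
```

```text
along n -0.0026992288314071217 lateral [-1.33496335e-04  2.19495017e-04 -1.40830637e-05] 4.876486610466038 14.55
```

Already over the 4 N point; 1.2 mm more for certainty, then release.

>>> step_arm:
  dr:
    - [0,0,0]
    - [0,0,0]
    - [0,0,0]
    - [0,0,0]
    - [0,0,0]
    - [0,0,0]
    - [0,0,0]
    - [0,0,0]
  xyz:
    - [0,0,0.01]
    - [0,0,0.02]
    - [0,0,0.03]
    - [0,0,0.04]
    - [0,0,0.04]
    - [0,0,0.04]
    - [0,0,0.04]
    - [0,0,0.04]
  gripper: [0,0,0,0,0,0,0,0]

```text
time: 15.35
ee_pos: [0.5226, -0.0498, 0.0562]
tcp_rot: [180.0, -8.0, 8.4]
wrist_force: [-1.7, 0.4, 5.9]
opening: -0.0002
```

```bash
python3 - <<'E'
from d import *
from h import *
o=bot.get_obs();e=o['ee_pos']-RED; print('along n',e@n,'lateral',e-n*(e@n),o['wrist_force']@n,o['time'])
# cmd now
p0,r0=apply(np.array([.197,-.514,.231]),[180,0,20.96],[0,0,.22],[7.7,-4.1,0])
p0,r0=apply(p0,r0,[0,0,0],[7.3-1.25-5.7,-6.33+6.1,0])
p0,r0=apply(p0,r0,[0,.14,0],[2.65,-4.38,3.5])
p0,r0=apply(p0,r0,[0,0,0],[0,0,.7+.15+.04])
print(p0,r0,(p0-RED)@n)
print(delta(p0,r0,BLUE+n*.02,T))
E
```

```text
along n -0.0043577937965333085 lateral [-1.45523125e-04  2.07994835e-04 -1.59901117e-05] 6.0531451873302276 15.35
[ 0.52280156 -0.0500739   0.05574831] [180.          -8.02140913   8.35492851] -0.004802577605491326
(array([-1.19874003e-05, -3.73659840e-04,  8.51793110e-05]), array([ 0.00150184, -1.15131178, -0.61978064]))
```

Red is about 4.5 mm down at 6 N. Release, cross to blue.

>>> step_arm:
  dr:
    - [0,0,0]
    - [0,0,0]
    - [0,0,0]
    - [0,0,0]
    - [0,0,0]
    - [0,0,0]
    - [0,0,0]
    - [0,0,0]
  xyz:
    - [0,0,-0.1]
    - [0,0,-0.3]
    - [0,0,-0.6]
    - [0,-0.2,-0.62]
    - [0,-0.5,-0.62]
    - [0,-0.9,-0.62]
    - [0,-1.15,-0.62]
    - [0,-1.15,-0.62]
  gripper: [0,0,0,0,0,0,0,0]

```text
time: 16.15
ee_pos: [0.512, -0.0033, 0.0803]
tcp_rot: [-180.0, -8.0, 8.5]
wrist_force: [-0.4, -0.7, 0.2]
opening: 0.0001
```

>>> step_arm:
  dr:
    - [0,0,0]
    - [0,0,0]
    - [0,0,0]
    - [0,0,0]
    - [0,0,0]
    - [0,0,0]
    - [0,0,0]
    - [0,0,0]
  xyz:
    - [0,0,0]
    - [0,0,0.1]
    - [0,0,0.25]
    - [0,0,0.35]
    - [0,0,0.42]
    - [0,0,0.42]
    - [0,0,0.42]
    - [0,0,0.42]
  gripper: [0,0,0,0,0,0,0,0]

```text
time: 16.95
ee_pos: [0.5148, -0.0045, 0.0641]
tcp_rot: [180.0, -8.0, 8.4]
wrist_force: [-0.3, -0.6, 0.1]
opening: -0.0004
```

```bash
python3 - <<'E'
from d import *
from h import *
o=bot.get_obs();e=o['ee_pos']-BLUE; print('along n',e@n,'lateral',e-n*(e@n),o['wrist_force']@n,o['time'])
p=shot('side','s8.png');c=(310,270)
cv2.imwrite('pics/sz8.png',cv2.resize(cv2.cvtColor(p['image'],cv2.COLOR_RGB2BGR)[c[1]-75:c[1]+75,c[0]-100:c[0]+100],None,fx=4,fy=4,interpolation=cv2.INTER_CUBIC))
E
```

```text
along n 0.003708247966311524 lateral [-2.11021596e-04  1.96541146e-04 -2.53315029e-05] 0.10831613712758537 16.95
```

View pics/sz8.png

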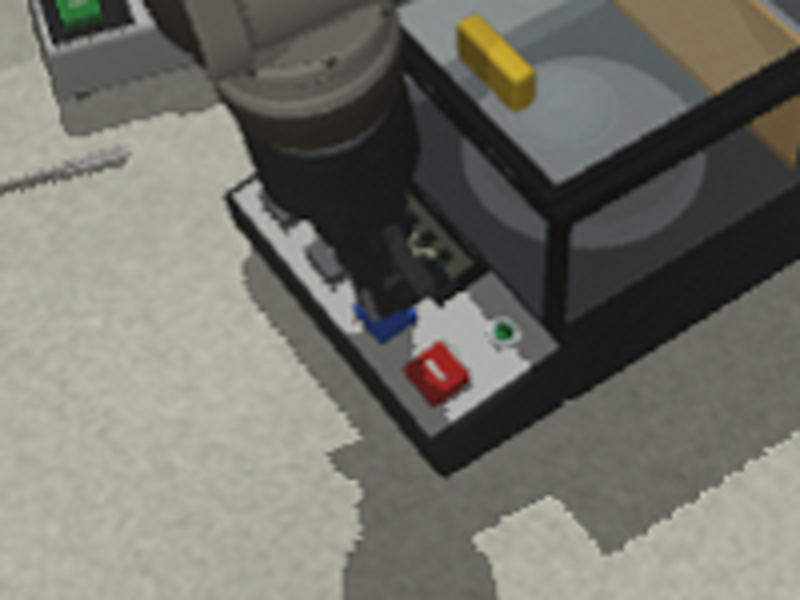

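The tips are just above the blue key and red has sprung back. Press blue.

>>> step_arm:
  dr:
    - [0,0,0]
    - [0,0,0]
    - [0,0,0]
    - [0,0,0]
    - [0,0,0]
    - [0,0,0]
    - [0,0,0]
    - [0,0,0]
  xyz:
    - [0,0,0.04]
    - [0,0,0.08]
    - [0,0,0.11]
    - [0,0,0.14]
    - [0,0,0.17]
    - [0,0,0.2]
    - [0,0,0.2]
    - [0,0,0.2]
  gripper: [0,0,0,0,0,0,0,0]

```text
time: 17.8
ee_pos: [0.5158, -0.0043, 0.0563]
tcp_rot: [180.0, -8.0, 8.4]
wrist_force: [-2.6, -0.6, 4.9]
opening: -0.0001
```

```bash
python3 - <<'E'
from d import *
from h import *
o=bot.get_obs();e=o['ee_pos']-BLUE; print('along n',e@n,'lateral',e-n*(e@n),o['wrist_force']@n,o['time'])
p0,r0=apply(np.array([.197,-.514,.231]),[180,0,20.96],[0,0,.22],[7.7,-4.1,0])
p0,r0=apply(p0,r0,[0,0,0],[7.3-1.25-5.7,-6.33+6.1,0])
p0,r0=apply(p0,r0,[0,.14,0],[2.65,-4.38,3.5])
p0,r0=apply(p0,r0,[0,0,0],[0,-1.15,.7+.15+.04-.2+.2])
print(p0,(p0-BLUE)@n)
p0,r0=apply(p0,r0,[0,0,0],[0,0,-1.5])
print(p0,delta(p0,r0,[.4517,.284,.110],[180,0,8.35]))
E
```

```text
along n -0.004251433285155269 lateral [-2.51031323e-04  2.31239358e-04 -3.01867303e-05] 5.263299499683279 17.8
[ 0.51611754 -0.0045621   0.05574831] -0.004791246749752789
[ 0.50783382 -0.00577867  0.11516127] (array([-6.02130735e-06, -1.40000000e-01,  8.58781334e-05]), array([-0.35051602, -7.3714937 ,  0.0809113 ]))
```

Blue is 4.25 mm down at 5.3 N. Release, lift 60 mm, go to the printer.

>>> step_arm:
  dr:
    - [0,0,0]
    - [0,0,0]
    - [0,0,0]
    - [0,0,0]
    - [0,0,0]
    - [0,0,0]
    - [0,0,0]
    - [0,0,0]
  xyz:
    - [0,0,-0.1]
    - [0,0,-0.3]
    - [0,0,-0.6]
    - [0,0,-1.0]
    - [0,0,-1.3]
    - [0,0,-1.5]
    - [0,0,-1.5]
    - [0,0,-1.5]
  gripper: [0,0,0,0,0,0,0,0]

```text
time: 18.6
ee_pos: [0.5074, -0.0055, 0.1152]
tcp_rot: [-180.0, -8.0, 8.4]
wrist_force: [-0.5, -0.4, -0.5]
opening: 0.0001
```

>>> step_arm:
  dr:
    - [0,-0.02,0]
    - [0,-0.05,0]
    - [0,-0.08,0]
    - [0,-0.1,0]
    - [0,-0.12,0]
    - [0,-0.14,0]
    - [0,-0.14,0]
    - [0,-0.14,0]
  xyz:
    - [-0.05,-0.5,0]
    - [-0.1,-1.5,0]
    - [-0.15,-2.6,0]
    - [-0.2,-3.8,0]
    - [-0.25,-5.0,0]
    - [-0.3,-6.1,0]
    - [-0.35,-6.9,0.08]
    - [-0.35,-7.37,0.08]
  gripper: [0,0,0,0,0,0,0,0]

```text
time: 19.4
ee_pos: [0.4859, 0.1155, 0.1118]
tcp_rot: [-177.9, 0.1, 12.2]
wrist_force: [0.9, -0.4, -0.0]
opening: 0.0002
```

```bash
python3 - <<'E'
from h import *
o=bot.get_obs();print(o['ee_pos'],o['tcp_rot'],o['time'],o['wrist_force'])
for k,c in(('side',(240,200)),('top',(210,270))):
  p=shot(k,k+'9.png');print(proj(p,[.4517,.284,.056]))
  for r in bot.regions_of(p,'key_feed_top')[:2]:print(k,r['p'],r['box'],atz(p,r['box'][:2],.056))
  cv2.imwrite(f'pics/{k}9z.png',cv2.resize(cv2.cvtColor(p['image'],cv2.COLOR_RGB2BGR)[c[1]-75:c[1]+75,c[0]-100:c[0]+100],None,fx=4,fy=4,interpolation=cv2.INTER_CUBIC))
E
```

```text
[0.48585394 0.11553599 0.11176262] [-1.77897924e+02  9.47596065e-02  1.22307152e+01] 19.4 [ 0.92940081 -0.39176749 -0.02127538]
[[228.55719861 194.88605908]]
side 0.59 [229.8, 196.6, 7.3, 9.9] [0.45242122 0.27715984 0.056     ]
side 0.23 [317.4, 288.4, 13.1, 15.3] [ 0.52123865 -0.04851556  0.056     ]
[[200.16516883 280.89141758]]
```

View pics/side9z.png

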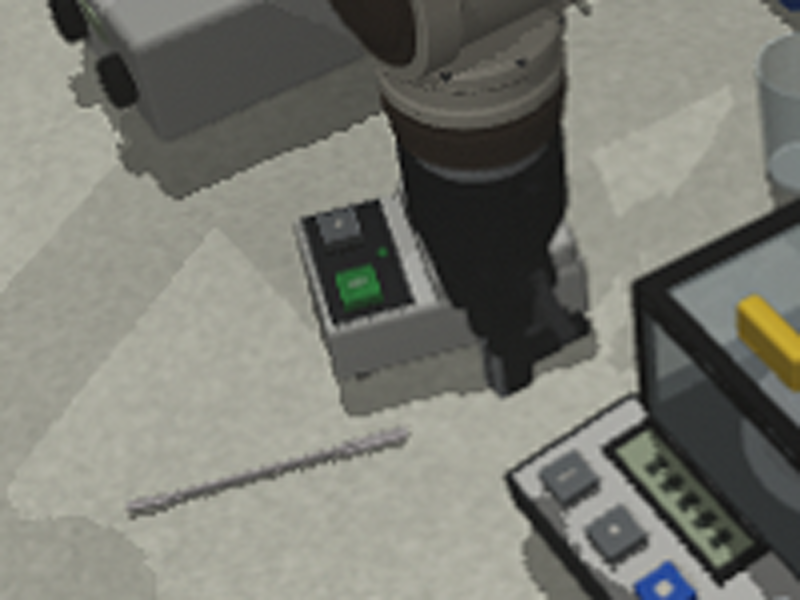

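```bash
python3 - <<'E'
from h import *
o=bot.get_obs();print(o['q'],o['qd'],o['ee_pos'],o['tcp_rot'],o['time'])
E
```

```text
[ 12.19178631  -2.60609396 -10.81805168  81.84742873   2.09978648
 179.94431793] [ 0.16512053 -0.11809712  0.08524364  0.04322332  0.00246972 -0.01562485] [0.48562875 0.11560713 0.1121839 ] [-1.77900157e+02  5.73462235e-02  1.22474310e+01] 19.6
```

The last joint reached its 180° end, so the arm stopped short; nothing was touched. I'll turn the tool the other way (yaw about 83°) to free it on the way to the printer.

```bash
python3 - <<'E'
from d import *
p0=np.array([.4856,.1156,.112]);r0=[-177.9,.06,12.25]
print(delta(p0,r0,[.4856,.1156,.14],[180,0,62]))
print(delta(p0,r0,[.4517,.284,.14],[180,0,62]))
E
```

```text
(array([-0.03477418, -0.01493198, -0.8682207 ]), array([-0.00073304, -0.02565058, -0.69952949]))
(array([-0.03477418, -0.01493198, -0.8682207 ]), array([ 0.06433156, -4.31673276, -0.54225083]))
```

>>> step_arm:
  dr:
    - [-0.01,0,-0.1]
    - [-0.02,-0.01,-0.25]
    - [-0.03,-0.01,-0.4]
    - [-0.035,-0.015,-0.53]
    - [-0.035,-0.015,-0.65]
    - [-0.035,-0.015,-0.77]
    - [-0.035,-0.015,-0.87]
    - [-0.035,-0.015,-0.87]
  xyz:
    - [0,0,-0.3]
    - [0,0,-0.6]
    - [0,-0.3,-0.7]
    - [0,-0.9,-0.7]
    - [0,-1.5,-0.65]
    - [0,-2.1,-0.65]
    - [0,-2.6,-0.6]
    - [0,-3.0,-0.6]
  gripper: [0,0,0,0,0,0,0,0]

```text
time: 20.4
ee_pos: [0.46, 0.2331, 0.1406]
tcp_rot: [180.0, -0.0, 62.4]
wrist_force: [-0.2, 0.9, -0.2]
opening: -0.0001
```

```bash
python3 - <<'E'
from d import *
from h import *
p,r=apply(np.array([.4856,.1156,.112]),[-177.9,.06,12.25],[-.035,-.015,-.87],[0,-3,-.6]);print(p,r)
for i in range(2): shot('side','sx.png')
o=bot.get_obs();print(o['q'],o['ee_pos'],o['tcp_rot'],o['time'])
print(delta(o['ee_pos'],o['tcp_rot'],[.4517,.284,.086],[180,0,83.5]))
E
```

```text
[0.46037142 0.23193586 0.14038111] [1.79989014e+02 7.25559896e-03 6.21019664e+01]
[ 2.69125415e+01 -5.86354140e-01 -5.67625286e+00  8.48874018e+01
  4.71379141e-03  1.44678647e+02] [0.45995234 0.23350004 0.14070843] [ 1.79990722e+02 -2.12463736e-02  6.22338967e+01] 20.5
(array([ 2.28884014e-04, -3.36501033e-04, -3.71163547e-01]), array([ 1.02051186, -0.77092687,  1.36796435]))
```

>>> step_arm:
  dr:
    - [0,0,-0.05]
    - [0,0,-0.15]
    - [0,0,-0.25]
    - [0,0,-0.33]
    - [0,0,-0.37]
    - [0,0,-0.37]
    - [0,0,-0.37]
    - [0,0,-0.37]
  xyz:
    - [0.2,-0.15,0]
    - [0.5,-0.4,0]
    - [0.8,-0.6,0.1]
    - [1.02,-0.77,0.4]
    - [1.02,-0.77,0.8]
    - [1.02,-0.77,1.2]
    - [1.02,-0.77,1.35]
    - [1.02,-0.77,1.35]
  gripper: [0,0,0,0,0,0,0,0]

```text
time: 21.3
ee_pos: [0.4519, 0.282, 0.0859]
tcp_rot: [-179.9, 0.1, 83.3]
wrist_force: [0.1, 1.1, -0.1]
opening: -0.0
```

```bash
python3 - <<'E'
from d import *
from h import *
for k,c in(('side',(240,200)),('top',(210,270))):
  p=shot(k,k+'10.png')
  for r in bot.regions_of(p,'key_feed_top')[:2]:print(k,r['p'],r['box'],atz(p,r['box'][:2],.056))
  cv2.imwrite(f'pics/{k}10z.png',cv2.resize(cv2.cvtColor(p['image'],cv2.COLOR_RGB2BGR)[c[1]-75:c[1]+75,c[0]-100:c[0]+100],None,fx=4,fy=4,interpolation=cv2.INTER_CUBIC))
o=bot.get_obs();print(o['ee_pos'],o['tcp_rot'],o['time'])
print(delta(o['ee_pos'],o['tcp_rot'],[.4517,.284,.060],[180,0,83.5]))
E
```

```text
side 0.61 [228.3, 195.9, 9.2, 13.2] [0.45002263 0.28105983 0.056     ]
side 0.35 [341.9, 155.2, 25.5, 40.8] [0.75744617 0.28531932 0.056     ]
top 0.56 [195.8, 257.6, 57.2, 76.0] [0.50300007 0.2939415  0.056     ]
top 0.49 [204.4, 282.2, 5.0, 12.9] [0.44875139 0.27454658 0.056     ]
[0.45265146 0.28288099 0.08757655] [ 1.79936627e+02 -4.39048976e-02  8.33225069e+01] 21.5
(array([ 0.00110725, -0.00076457, -0.00309826]), array([ 0.02449123, -0.02764062,  0.68940259]))
```

View pics/side10z.png

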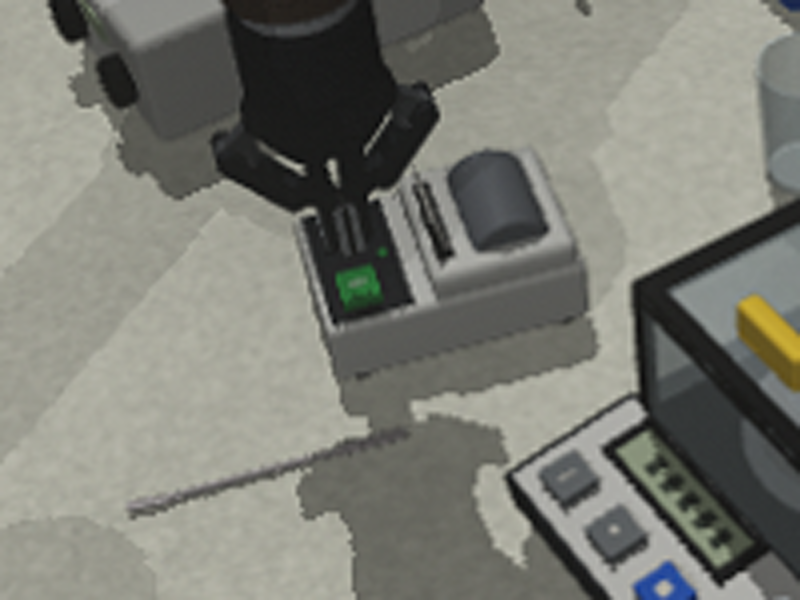

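The tips are over the green key (it sits at about (229,196) in the full side view), but at this yaw the finger knuckles spread towards the roll cover. I'll turn to about 45° for more clearance, then lower.

>>> step_arm:
  dr:
    - [0,0,0.05]
    - [0,0,0.15]
    - [0,0,0.28]
    - [0,0,0.42]
    - [0,0,0.55]
    - [0,0,0.65]
    - [0,0,0.67]
    - [0,0,0.67]
  xyz:
    - [0.02,-0.03,0]
    - [0.02,-0.03,0]
    - [0.02,-0.03,0]
    - [0.02,-0.03,0]
    - [0.02,-0.03,0]
    - [0.02,-0.03,0]
    - [0.02,-0.03,0]
    - [0.02,-0.03,0]
  gripper: [0,0,0,0,0,0,0,0]

```text
time: 22.3
ee_pos: [0.4512, 0.2839, 0.087]
tcp_rot: [180.0, -0.0, 45.1]
wrist_force: [0.5, -0.1, 0.1]
opening: -0.0002
```

>>> step_arm:
  dr:
    - [0,0,0]
    - [0,0,0]
    - [0,0,0]
    - [0,0,0]
    - [0,0,0]
    - [0,0,0]
    - [0,0,0]
    - [0,0,0]
  xyz:
    - [0,0,0]
    - [0,0,0.15]
    - [0,0,0.3]
    - [0,0,0.45]
    - [0,0,0.58]
    - [0,0,0.65]
    - [0,0,0.65]
    - [0,0,0.65]
  gripper: [0,0,0,0,0,0,0,0]

```text
time: 23.1
ee_pos: [0.4511, 0.2838, 0.0606]
tcp_rot: [180.0, 0.0, 45.0]
wrist_force: [-0.5, -0.8, -0.0]
opening: -0.0003
```

```bash
python3 - <<'E'
from h import *
for k,c in(('side',(240,200)),):
  p=shot(k,k+'11.png')
  cv2.imwrite(f'pics/{k}11z.png',cv2.resize(cv2.cvtColor(p['image'],cv2.COLOR_RGB2BGR)[c[1]-75:c[1]+75,c[0]-100:c[0]+100],None,fx=4,fy=4,interpolation=cv2.INTER_CUBIC))
o=bot.get_obs();print(o['ee_pos'],o['tcp_rot'],o['time'],o['wrist_force'])
E
```

```text
[0.45112499 0.28385038 0.06075459] [ 1.79995660e+02 -8.49803838e-03  4.49648657e+01] 23.15 [-0.22822648  0.29452834  0.44524668]
```

View pics/side11z.png

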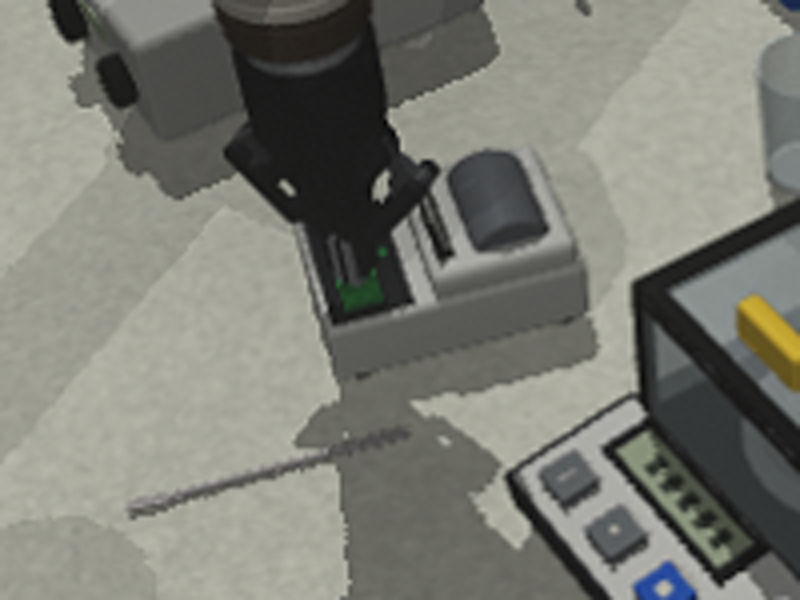

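Tips just above the green key, knuckles clear of the roll cover. Press.

>>> step_arm:
  dr:
    - [0,0,0]
    - [0,0,0]
    - [0,0,0]
    - [0,0,0]
    - [0,0,0]
    - [0,0,0]
    - [0,0,0]
    - [0,0,0]
  xyz:
    - [0,0,0.05]
    - [0,0,0.1]
    - [0,0,0.13]
    - [0,0,0.16]
    - [0,0,0.19]
    - [0,0,0.22]
    - [0,0,0.23]
    - [0,0,0.23]
  gripper: [0,0,0,0,0,0,0,0]

```text
time: 23.95
ee_pos: [0.4511, 0.2838, 0.0516]
tcp_rot: [180.0, -0.0, 45.0]
wrist_force: [-0.9, -0.8, 6.0]
opening: 0.0001
```

```bash
python3 - <<'E'
from h import *
o=bot.get_obs();print(o['ee_pos'],o['tcp_rot'],o['time'],o['wrist_force'])
E
```

```text
[0.45108669 0.28382602 0.05156574] [ 1.79994508e+02 -7.47307199e-03  4.49624812e+01] 23.95 [-0.9023102  -0.81618021  6.04304087]
```

4.4 mm down at 6 N. Release and lift away, then check the scene.

>>> step_arm:
  dr:
    - [0,0,0]
    - [0,0,0]
    - [0,0,0]
    - [0,0,0]
    - [0,0,0]
    - [0,0,0]
    - [0,0,0]
    - [0,0,0]
  xyz:
    - [0,0,-0.08]
    - [0,0,-0.2]
    - [0,0,-0.5]
    - [0,0,-1.0]
    - [0,0,-1.7]
    - [0,0,-2.5]
    - [0,0,-3.2]
    - [0,0,-3.5]
  gripper: [0,0,0,0,0,0,0,0]

```text
time: 24.75
ee_pos: [0.4516, 0.2842, 0.1947]
tcp_rot: [180.0, -0.2, 45.0]
wrist_force: [0.7, -0.7, -0.7]
opening: -0.0003
```

>>> step_arm:
  dr:
    - [0,0,0]
    - [0,0,0]
    - [0,0,0]
    - [0,0,0]
    - [0,0,0]
    - [0,0,0]
    - [0,0,0]
    - [0,0,0]
  xyz:
    - [-0.5,0,0]
    - [-1.2,0,0]
    - [-2,0,0]
    - [-2.7,0,0]
    - [-3.2,0,0]
    - [-3.5,0,0]
    - [-3.5,0,0]
    - [-3.5,0,0]
  gripper: [0,0,0,0,0,0,0,0]

```text
time: 25.55
ee_pos: [0.3524, 0.1852, 0.1913]
tcp_rot: [180.0, -0.0, 45.0]
wrist_force: [-0.3, 0.6, 0.5]
opening: 0.0001
```

```bash
python3 - <<'E'
from chk import *
col['yellow']=((24,),(313,203),(335,207),.181)
f,res=fit(P);print(np.round(f.x,4),np.round(f.fun.reshape(-1,2),1).tolist())
for k,c in((0,(201,282)),(1,(229,197))): print('green',cen(P[k],(65,),c)[:1])
o=bot.get_obs();print(o['ee_pos'],o['time'],o['wrist_force'])
E
```

```text
0 [313.435 206.015] [301 201  26  11 200]
-0.002 [313.6 207.3]
0 [313.5 206.3]
0.002 [313.3 205.3]
0.004 [313.1 204.3]
1 [333.61752988 210.37051793] [325 199  19  24 251]
-0.002 [332.1 211.5]
0 [332.9 211.1]
0.002 [333.7 210.6]
0.004 [334.6 210.2]
[0.6111 0.033  0.1485 0.0013] [[-0.1, -0.3], [-0.3, 0.2], [-0.0, -0.3], [-0.4, 0.3], [-0.2, -0.3], [-0.3, 0.3], [-0.3, -0.4], [0.0, 0.5]]
green (array([201.04310345, 281.23275862]),)
green (array([229.04166667, 195.93055556]),)
[0.35248237 0.18533119 0.19111428] 25.65 [ 0.2130347   0.35979546 -0.01307621]
```

View pics/t1.png

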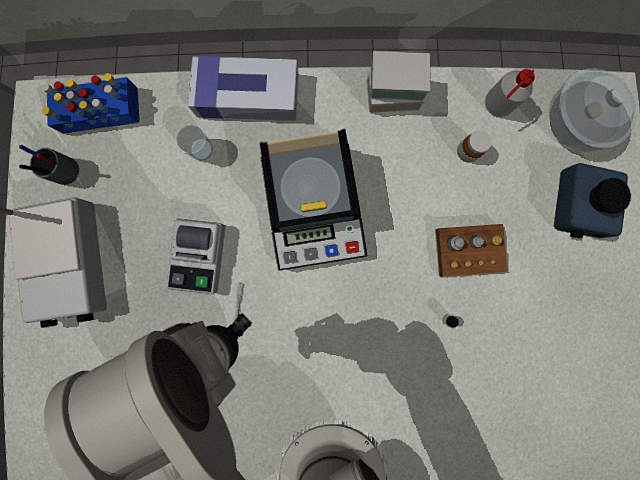

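View pics/s1.png

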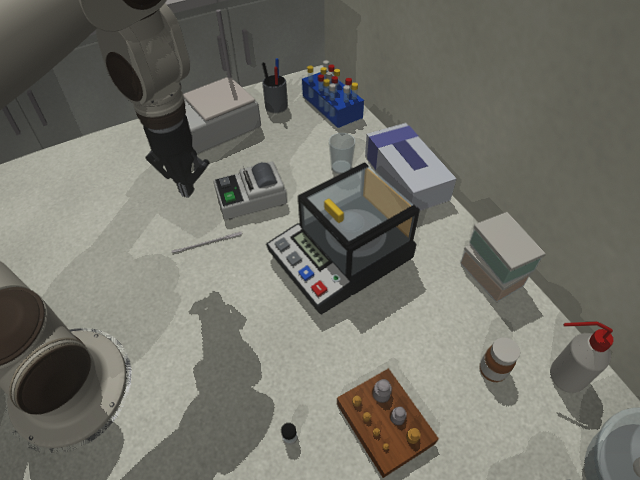

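```bash
python3 -c "
from workcell import bot
print(bot.job_done())"
```

```text
the job is handed in; nothing more can be done
None
```

I shut the cover by its yellow grip, then tapped red tare, blue print and green paper-feed, in that order. The job was handed in at about 26 s with the arm clear of everything.

**Cover:** I pushed it twice with the shut fingertips, and both times it met a firm stop at the same place, at about 12 N.
- The fingertip position puts it about 0.2 mm from shut. The final camera fit says about 1.3 mm, roughly within the calibration error. From above, its front edge is flush with the shield.
- The stop felt stiffer than the stated 0.3 mm per N: 12 N moved it no measurable amount. I can't explain that, so full closure rests on the firm stop and these readings.

**Keys:** each counts as pressed beyond 2.5 mm (4 N). The last pictures show them sprung back.

| Key | Depth | Force |
|---|---|---|
| Red tare | about 4.4 mm | 6 N |
| Blue print | about 4.3 mm | 5.3 N |
| Green feed | about 4.4 mm | 6 N |

**Arm stop:** on the way to the printer the last joint reached the end of its range and the arm stopped short, touching nothing. I turned the tool to another angle and carried on.

**Everything else:** the printer's green key is where it was to within about 0.2 pixels, and nothing else looks moved in the last pictures. No grey key was approached.

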